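# Open the combination lock and present it

### The job

Take the tall soapstone seal that stands right beside the lock and stand it upright in the aluminium tray, letting go of it there. Then turn the lock's black dial clockwise, click by click, until its white pointer rests at the red mark, let go of the dial, pull the steel shackle straight up until it is fully open, and lift the lock out of its cradle by the shackle. Finish holding the opened lock up in the air by its shackle, upright and still, its underside at least 10 cm above the countertop and clear of everything; leave the other things on the shelf as they are.

Things in the scene. Friction and masses are not known exactly. Their poses are not given: they have to be found in the camera images.
- lock: blue flat lock case, 64 (own x) x 140 (own y) x 45 mm high, about 0.45 kg with dial and shackle; origin at the centre of its underside, z up. Sits in the cradle with 2 mm play, underside 10 mm above the countertop. Dial on top at own y = +40 mm, shackle at own y = -45 mm. A red mark on its top lies 26 mm from the dial's axis towards own +x; white ticks every 0.3 rad mark other clicks
- cradle: fixed aluminium cradle that holds the lock, 80 x 156 mm outside, 10 mm floor, walls 6 mm thick with the rim 26 mm above the countertop; origin at the centre of its underside on the countertop, axes as the lock's
- dial (a joint): dial angle in rad, 0 to 2.4, growing clockwise from above; a detent clicks every 0.3 rad (0, 0.3 ... 2.4), about 0.12 N m to pass. At 1.8 the pointer is at the red mark (lock's own +x) and the shackle is free; at all other clicks it is locked. The pointer stands (1.8 - value) rad counter-clockwise from the lock's own +x. Starts below 1.5
- dial_grip (a point): point on the dial's vertical axis in its black grip bar, 24 mm above the lock case's top. Bar 42 mm long, 12 mm thick, from 6 to 33.5 mm above the case, over a round skirt 45 mm across; own x lies along the bar to the end with the white pointer line; pinch it across its thickness (own y)
- shackle (a joint): how far the shackle is pulled up out of the lock case, in m: 0 shut, 0.025 fully open, when it meets a stop and the lock hangs on it. About 2 N opens it when the dial is at 1.8; when locked it gives only about 1.5 mm
- shackle_bar (a point): centre of the steel shackle's top bar: 50 mm long along the lock's own x, 10 mm thick along its own y, 14 mm high, centre 37 mm above the case's top when shut. A 10 mm square leg goes down into the case 20 mm either side of the centre. Axes as the lock's
- seal: tall reddish soapstone seal, 38 x 38 mm square, straight-sided up to 140 mm, narrower carved knob up to 165 mm, about 0.5 kg, loose; origin at the centre of its underside, x and y across its flat sides. It starts on the countertop close by the cradle's side at the lock's own -x, too near the dial for a gripper
- tray: aluminium tray, 200 mm (own x) x 140 mm (own y) outside, walls 4 mm thick and 18 mm high, floor 4 mm thick; fixed; origin at the centre of its underside
- slab: black stone grinding slab, 170 x 115 x 24 mm, fixed; origin at the centre of its underside; leave alone
- jar: blue porcelain seal-paste jar, 70 mm diameter, 42 mm high, loose; origin at the centre of its underside; leave alone
- blank: green stone seal blank, 50 x 28 x 28 mm, lying, loose; origin at the centre of its underside; leave alone
Things that resemble listed ones, but are neither listed nor needed, are in the scene too. Of the things that look like the seal, take the one that is nearest to the robot's base at the start.

How it is judged:
By the outcome, as a careful person would: the job done as asked, in the order asked, and still so for the second after the job is handed in, while the arm keeps its last pose, push and grip.
It also fails if it takes over 58 s, if anything falls off the work surface, if the arm or the gripper's body presses on something with over 40 N, if the wrist force passes 120 N, or if a joint passes its speed limit or range.

### The arm

A 6-joint arm with a two-finger parallel gripper is mounted at the origin on the work surface. World frame = base frame: x ahead of the robot, y to its left, z up, the work surface at z = 0. Lengths are in mm, angles in rad, forces in N, time in s.
With the tool pointing down it reaches from about 400 to 925 mm from the base axis. Payload 12.5 kg.
Tool frame: the origin (TCP) lies between the finger pads, 19 mm behind the fingertips; this is the grasp point; z points along the fingers, y is the line along which they close (so a half turn about z gives the same grasp; the last joint's range is limited). The gripper opens to 95 mm and grips with 3 to 60 N. Pads are 20 mm wide; open, the fingers measure 119 mm over their backs; the gripper's body (75 mm by 180 mm) begins 59 mm behind the grasp point.
Start: joints at [-1.323, 0.491, 1.559, -0, 1.092, -0.106], TCP at [216.564, -586.298, 233.461] pointing down, gripper open.
Joint ranges: [-3.1, 3.1], [-0.84, 2.19], [0.05, 2.79], [-1.13, 4.28], [0.06, 2.93], [-2.69, 2.69]. Speed limits (rad/s): [2.22, 2.22, 2.79, 3.14, 3.14, 3.14].

### API

Orientations are given as [roll, pitch, yaw] about the fixed x, y, z axes, in that order (R = Rz(yaw) Ry(pitch) Rx(roll)).
In Python, from cell import * gives the robot as it stands.
- The arm moves only by the tool arm_command, never from a script. Its argument "rows" is a list that holds one entry, the list of rows, each a list of 7 numbers: the shift along the tool's x, y, z normalised to -1 to 1, where 1 is 0.15 m, then the turn, a rotation vector about the tool's x, y, z normalised to -1 to 1, where 1 is 360 degrees, then the opening, from -1 (shut) to 1 (fully open). A call has 1 to 10 rows; each row is the pose to reach, as a shift and turn from the pose commanded when the call began, along the tool's axes at that moment, turning the shorter way round; what a row does not reach only later rows make up. A row lasts 1/12 s, in which the tool goes at most 41.7 mm and 7.16 degrees, less where a joint would pass 70% of its speed; a pose out of reach is approached as far as the arm can. A call with a number of a shift or a turn outside -1 to 1 is refused whole. A call with a gripper value outside its range is refused whole. The fingers move at their own pace and stop on an object; the grip force is fixed at half the most. Time passes only in rows, so rows that repeat a pose let the fingers close. It gives the time, the measured TCP pose, the force, the opening and the grip force at its end, in the units of the state.
- state(): the state, without advancing time (a new reading comes with each control period).
- read_camera(name): name is "scene" or "top" or "wrist"; returns (picture, depth): 384x512x3 uint8, red, green, blue; 384x512 float32, mm along the optical axis (not along the pixel's ray), 0 where there is no reading.
- get_calibration(name): a dict with "camera_matrix" (3x3 intrinsics, pixels), "D" ([k1, k2, p1, p2, k3] as OpenCV has them; the pictures are not rectified), "position" and "orientation" of the camera in the world; the wrist camera has in their place "hand_eye" (4x4, takes a point from camera to tool coordinates, whose origin is the TCP and whose axes are the flange's). Camera axes: x right, y up, looking along -z (the intrinsics and any distortion apply to the point x, -y, -z); pixel columns grow to the right and rows downward; lengths in mm; the calibration is good to about 2 mm. A picture is of the moment at which its call begins: read the wrist's pose just before it. get_calibration takes no time and is no camera call.
- job_done(): hands the job in; it is judged then, once.
The state is a dict: "t": time; "joints": joint angles; "qvel": joint speeds; "tau": joint torques, N m; "eef_pos": TCP position; "tcp_rot": TCP orientation; "ft_force": force on the tool from outside, world axes, zero at the start; "moment": the same for the moment, N m; "opening": opening from 0.0 (shut) to 1.0 (fully open); "grip_force": force on a finger pad.
Only numpy, scipy, OpenCV 4.12 (cv2) and the standard library are available. Lean on these libraries where they do the work, as an engineer would, in place of code of your own. Each camera call takes 0.05 s, during which the arm holds its last target. There are 200 camera calls.

## Working session

There is one attempt and no reset: what is moved stays moved. The work goes in short steps, Python scripts to look and compute and a tool call to move; the robot and the scene stay as the last step left them, time stands still between calls to the robot, and variables do not carry over. Pictures are saved under pics/ and viewed, at most 10 in all, crops included, and the job is handed in when it is done.

Besides the shell and the picture viewer there is one more tool, called after "Request:" by a JSON object that holds its "api" and its "payload". arm_command: Moves the arm, as the interface text tells. Its arguments: {"type":"object","properties":{"rows":{"type":"array","items":{"type":"array","items":{"type":"array","items":{"type":"number","minimum":-1,"maximum":1}}}}},"required":["rows"]}

```bash
mkdir -p pics; ls; cat > h.py <<'E'
from cell import *
import numpy as np, cv2
from scipy.spatial.transform import Rotation as Ro
def pose(name,st=None):
    c=get_calibration(name)
    if name=="wrist":
        st=st or state()
        T=np.eye(4);T[:3,:3]=Ro.from_euler('xyz',st["tcp_rot"]).as_matrix();T[:3,3]=st["eef_pos"]
        return c,T@np.array(c["hand_eye"])
    T=np.eye(4);o=np.array(c["orientation"])
    T[:3,:3]=o if o.shape==(3,3) else Ro.from_euler('xyz',o).as_matrix();T[:3,3]=c["position"]
    return c,T
def cloud(name):
    st=state();c,T=pose(name,st);im,d=read_camera(name)
    v,u=np.mgrid[:384,:512]
    p=cv2.undistortPoints(np.stack([u,v],-1).reshape(-1,1,2).astype(np.float64),np.array(c["camera_matrix"]),np.array(c["D"])).reshape(384,512,2)
    P=np.stack([p[...,0]*d,-p[...,1]*d,-d],-1)
    W=P@T[:3,:3].T+T[:3,3]; W[d==0]=np.nan
    return im,d,W
def save(im,f): cv2.imwrite(f,cv2.cvtColor(im,cv2.COLOR_RGB2BGR))
E
python3 - <<'E'
from h import *
print(state())
for n in("scene","top","wrist"): print(n,get_calibration(n))
a=cloud("top");b=cloud("scene");
np.savez("c0.npz",it=a[0],wt=a[2],is_=b[0],ws=b[2])
save(a[0],"pics/top0.png");save(b[0],"pics/scene0.png")
E
```

```text
pics
{'t': 0.0, 'joints': array([-1.32260207e+00,  4.91586692e-01,  1.55944505e+00, -1.90308539e-05,
        1.09173438e+00, -1.05594885e-01]), 'qvel': array([-0.00050011, -0.00032002, -0.00114607,  0.00049739,  0.00132897,
        0.00022223]), 'tau': array([ 2.62615674e-05, -6.12652159e+01, -2.58188045e+01,  6.92947232e-02,
        4.81447473e-02, -7.31311161e-05]), 'eef_pos': array([ 216.49788818, -586.06076696,  232.84640562]), 'tcp_rot': array([-3.14042394e+00, -1.06898015e-04,  3.53797866e-01]), 'ft_force': array([ 0.59314937, -0.00874337,  0.21783692]), 'moment': array([-0.00334714, -0.07004658, -0.00958872]), 'grip_force': 0.0, 'opening': 1.0016308704730443}
scene {'camera_matrix': array([[436.25110938,   0.        , 252.89025523],
       [  0.        , 436.25110938, 189.39762675],
       [  0.        ,   0.        ,   1.        ]]), 'D': array([-0.09765656,  0.        ,  0.        ,  0.        ,  0.        ]), 'position': array([1195.99937189, -113.32132244, 1039.55945245]), 'orientation': array([ 0.53295484, -0.01132689,  1.40314172])}
top {'camera_matrix': array([[433.0266
[... 258 characters left out ...]
4342443, 1086.23927961]), 'orientation': array([ 0.14937007, -0.02386787, -1.56734118])}
wrist {'camera_matrix': array([[345.9790429 ,   0.        , 250.38592349],
       [  0.        , 345.9790429 , 198.19191525],
       [  0.        ,   0.        ,   1.        ]]), 'D': array([-0.00328861,  0.        ,  0.        ,  0.        ,  0.        ]), 'hand_eye': array([[ 3.92720295e-04,  9.63730698e-01,  2.66876352e-01,
         7.53100874e+01],
       [ 9.99999817e-01, -5.01387056e-04,  3.39040433e-04,
         6.92820404e-01],
       [ 4.60552022e-04,  2.66876170e-01, -9.63730718e-01,
        -1.51426382e+02],
       [ 0.00000000e+00,  0.00000000e+00,  0.00000000e+00,
         1.00000000e+00]])}
```

View pics/top0.png

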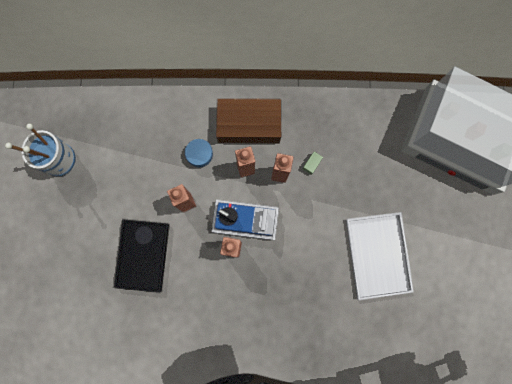

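View pics/scene0.png

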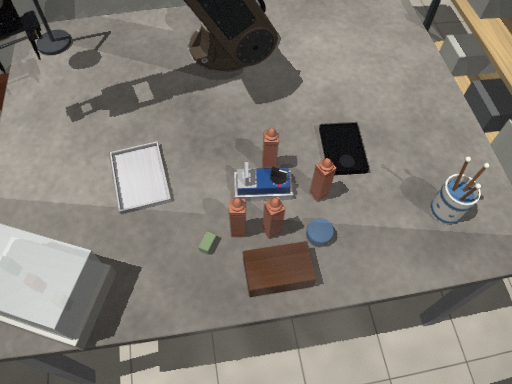

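The top view shows the lock at (245,220) with its dial to the left (world +y), the target seal at (231,247) on the robot side, and the tray at (380,255). Three look-alike seals stand further away.

```bash
python3 - <<'E'
from h import *
z=np.load("c0.npz")
for I,W in((z["it"],z["wt"]),(z["is_"],z["ws"])):
    h=cv2.cvtColor(I,cv2.COLOR_RGB2HSV);X,Y,Z=W[...,0],W[...,1],W[...,2]
    def rect(m,n):
        p=W[m]; p=p[np.isfinite(p).all(1)]
        if len(p)<5: print(n,len(p));return
        r=cv2.minAreaRect(p[:,:2].astype(np.float32));print(n,len(p),"med",np.median(p,0).round(1),"rect",np.round(r[0],1),np.round(r[1],1),round(r[2],2))
    g=(abs(Z)<6)&(abs(Y)<400)&(X>300)&(X<700);print("table z",np.nanmedian(Z[g]))
    red=((h[...,0]<12)|(h[...,0]>172))&(h[...,1]>80)
    near=(X>350)&(X<800)&(abs(Y)<300)
    m=red&near&(Z>20)
    n,l,s,c=cv2.connectedComponentsWithStats(m.astype(np.uint8))
    for i in range(1,n):
        if s[i,4]>30:
            k=(l==i); rect(k,"seal comp %s"%np.round(c[i])); rect(k&(Z>133)&(Z<147)," shoulder"); rect(k&(Z>150)," knob")
    blue=(h[...,0]>100)&(h[...,0]<125)&(h[...,1]>130)
    rect(blue&near&(Z>48)&(Z<62)&(X<560),"case blue")
    near2=(X>350)&(X<600)&(Y>-80)&(Y<130)
    rect(near2&(Z>70)&(Z<105)&(h[...,2]<70),"dial dark")
    rect(near2&(Z>80)&(Z<105)&(h[...,1]<60)&(h[...,2]>90),"shackle")
    rect((X>300)&(X<650)&(Y<-150)&(Y>-450)&(Z>10)&(Z<25),"tray rim")
    rect((X>300)&(X<650)&(Y<-150)&(Y>-450)&(Z>-3)&(Z<25)&(h[...,2]>170)&(h[...,1]<40),"tray bright")
E
```

```text
table z 1.3399871367587366
seal comp [223. 136.] 39 med [789.6  81.3  55.5] rect [793.9  83.9] [11.7 32.1] 0.75
 shoulder 0
 knob 0
seal comp [239. 138.] 58 med [789.2  41.1  49.6] rect [792.6  45.8] [44.  10.2] 89.56
 shoulder 0
 knob 0
seal comp [266. 137.] 78 med [789.2 -21.4  56.6] rect [793.3 -21.4] [71.3 11.4] 87.78
 shoulder 0
 knob 0
seal comp [245. 161.] 439 med [709.8  26.7 140.9] rect [720.6  28.1] [39.3 38.4] 15.12
 shoulder 131 med [711.7  26.7 140.9] rect [720.9  27.8] [38.9 37.5] 14.9
 knob 118 med [718.4  26.7 161.3] rect [721.   27.8] [28.7 27.7] 89.81
seal comp [282. 167.] 424 med [695.6 -56.3 140.9] rect [707.  -58.4] [38.3 39. ] 79.4
 shoulder 131 med [696.8 -56.3 140.8] rect [707.  -58.7] [37.8 38.5] 77.71
 knob 106 med [705.1 -57.  161.5] rect [707.1 -57.6] [25.7 27. ] 56.78
seal comp [181. 198.] 452 med [625.4 168.9 140.9] rect [632.1 174.8] [38.6 37.4] 26.5
 shoulder 133 med [627.8 169.3 141.3] rect [632.3 174.9] [38.3 37.4] 26.5
 knob 117 med [630.6 173.3 161.6] rect [632.7 175.7] [26.9 26.1] 45.83
seal comp [231. 247.] 327 med [518.2  55.3 147.3] rect [519. 
[... 1239 characters left out ...]
1] rect [727.4  26.7] [20.5 22.3] 6.53
seal comp [237. 216.] 547 med [726.9 -60.8 123.1] rect [712.1 -59.2] [37.8 39.9] 79.57
 shoulder 127 med [722.5 -61.3 139.3] rect [711.3 -60. ] [35.7 39.1] 80.33
 knob 83 med [714.5 -60.  159.5] rect [713.  -59.5] [22.1 21.1] 18.6
seal comp [286. 246.] 95 med [796.6  49.3  59.1] rect [796.2  45.1] [  7.4 105.5] 0.32
 shoulder 0
 knob 0
case blue 0
dial dark 46 med [594.7  55.2  86.5] rect [592.8  57.2] [18.4 13. ] 74.03
shackle 57 med [586.  -16.5  97.4] rect [597.8  25.2] [105.9  35. ] 70.74
tray rim 465 med [ 519.3 -315.3   16.4] rect [ 503.7 -307.4] [207.8 140.7] 7.17
tray bright 2664 med [ 505.1 -304.9    3.5] rect [ 500.4 -347. ] [218.3 216.9] 6.93
```

Request:
{"api": "arm_command", "payload": {"rows": [[[1, -1, 0, 0, 0, 0, 1], [1, -1, 0, 0, 0, 0, 1], [1, -1, 0, 0, 0, 0, 1], [1, -1, 0, 0, 0, 0, 1], [1, -1, 0, 0, 0, 0, 1]]]}}

```text
t: 0.52
eef_pos: [303.9, -395.1, 233.2]
tcp_rot: [-3.141, 0.0, 0.353]
ft_force: [0.5, -0.7, -0.1]
opening: 1.005
grip_force: 0.0
```

Request:
{"api": "arm_command", "payload": {"rows": [[[1, -1, 0, 0, 0, 0, 1], [1, -1, 0, 0, 0, 0, 1], [1, -1, 0, 0, 0, 0, 1], [1, -1, 0, 0, 0, 0, 1], [1, -1, 0, 0, 0, 0, 1]]]}}

```text
t: 0.93
eef_pos: [391.1, -205.9, 233.4]
tcp_rot: [3.142, -0.0, 0.353]
ft_force: [0.2, -1.5, 0.5]
opening: 1.002
grip_force: 0.0
```

Request:
{"api": "arm_command", "payload": {"rows": [[[1, -1, 0, 0, 0, 0, 1], [1, -1, 0, 0, 0, 0, 1], [1, -1, 0, 0, 0, 0, 1], [1, -1, 0, 0, 0, 0, 1], [1, -1, 0, 0, 0, 0, 1]]]}}

```text
t: 1.35
eef_pos: [478.4, -16.5, 233.4]
tcp_rot: [3.142, 0.0, 0.354]
ft_force: [1.4, -0.9, 0.4]
opening: 1.002
grip_force: 0.0
```

Request:
{"api": "arm_command", "payload": {"rows": [[[0.384, -0.325, 0, 0, 0, 0.085, 1], [0.384, -0.325, 0, 0, 0, 0.085, 1], [0.384, -0.325, 0, 0, 0, 0.085, 1], [0.384, -0.325, 0, 0, 0, 0.085, 1], [0.384, -0.325, 0, 0, 0, 0.085, 1], [0.384, -0.325, 0, 0, 0, 0.085, 1], [0.384, -0.325, 0, 0, 0, 0.085, 1]]]}}

```text
t: 1.93
eef_pos: [515.1, 47.1, 233.2]
tcp_rot: [3.141, 0.0, -0.178]
ft_force: [0.3, -0.6, 1.0]
opening: 1.0
grip_force: 0.0
```

```bash
cat > m.py <<'E'
from h import *
def rect(W,m,n):
    p=W[m]; p=p[np.isfinite(p).all(1)]
    if len(p)<5: print(n,len(p));return
    r=cv2.minAreaRect(p[:,:2].astype(np.float32));print(n,len(p),"med",np.median(p,0).round(1),"rect",np.round(r[0],1),np.round(r[1],1),round(r[2],2))
E
python3 - <<'E'
from m import *
I,d,W=cloud("wrist");np.savez("c1.npz",I=I,W=W);save(I,"pics/w1.png")
h=cv2.cvtColor(I,cv2.COLOR_RGB2HSV);X,Y,Z=W[...,0],W[...,1],W[...,2]
red=((h[...,0]<12)|(h[...,0]>172))&(h[...,1]>80)&(X<580)&(Y>20)&(Y<100)
rect(W,red&(Z>133)&(Z<147),"shoulder");rect(W,red&(Z>150),"knob")
blue=(h[...,0]>100)&(h[...,0]<125)&(h[...,1]>130)
rect(W,blue&(Z>48)&(Z<62)&(X<640)&(X>530),"case")
nr=(X>530)&(X<640)&(Y>-80)&(Y<120)
rect(W,nr&(Z>80)&(Z<93)&(Y>20)&(h[...,2]<90),"dialbar")
rect(W,nr&(Z>93)&(Z<106)&(Y<20),"shackle")
rect(W,nr&(Z>20)&(Z<30),"cradle rim")
rect(W,nr&(Z>50)&(Z<59),"casetop z")
print("table",np.nanmedian(Z[(abs(Z)<8)]))
E
```

```text
shoulder 1060 med [532.7  53.2 140.2] rect [521.3  57.3] [37.7 37.3] 79.45
knob 1078 med [524.2  57.2 162.3] rect [526.2  61.9] [75.4 32.7] 86.89
case 4433 med [591.1  36.7  55.2] rect [593.8  51.5] [88.9 62.1] 83.23
dialbar 604 med [593.3  62.3  88.7] rect [576.4  77. ] [42.  55.8] 61.47
shackle 848 med [586.4 -17.1  99. ] rect [585.6 -17.4] [ 9.8 49.6] 82.85
cradle rim 2140 med [600.3  34.8  26.2] rect [582.7  28.2] [155.8  96.1] 83.15
casetop z 7847 med [589.8  20.3  55.4] rect [578.5  28.6] [139.7  88.8] 83.24
table 0.28815236868899774
```

View pics/w1.png

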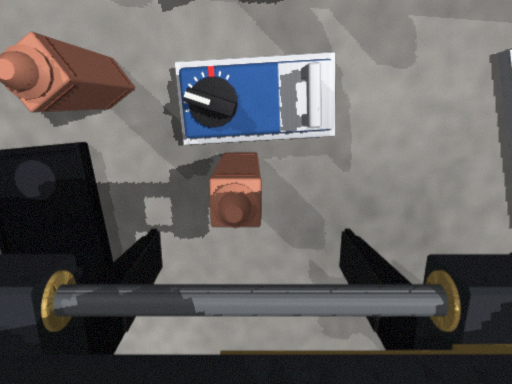

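The wrist view shows the seal at (235,190), and the lock behind it. The dial pointer points left and slightly up from the red mark, which gives a dial value of about 0.6. The measured heights agree with the sizes given: shoulder 140, shackle 99, dial 88.7. Next I grasp the seal.

Request:
{"api": "arm_command", "payload": {"rows": [[[0.027, -0.075, 0, 0, 0, 0.001, 1], [0.027, -0.075, 0.4, 0, 0, 0.001, 1], [0.027, -0.075, 0.787, 0, 0, 0.001, 1], [0.027, -0.075, 0.787, 0, 0, 0.001, 1], [0.027, -0.075, 0.787, 0, 0, 0.001, -1], [0.027, -0.075, 0.787, 0, 0, 0.001, -1], [0.027, -0.075, 0.787, 0, 0, 0.001, -1], [0.027, -0.075, 0.787, 0, 0, 0.001, -1], [0.027, -0.075, 0.787, 0, 0, 0.001, -1], [0.027, -0.075, 0.787, 0, 0, 0.001, -1]]]}}

```text
t: 2.82
eef_pos: [521.7, 57.4, 116.9]
tcp_rot: [-3.141, -0.003, -0.186]
ft_force: [0.5, -0.7, -0.6]
opening: 0.635
grip_force: 0.0
```

Request:
{"api": "arm_command", "payload": {"rows": [[[0, 0, 0, 0, 0, 0, -1], [0, 0, 0, 0, 0, 0, -1], [0, 0, 0, 0, 0, 0, -1], [0, 0, 0, 0, 0, 0, -1], [0, 0, 0, 0, 0, 0, -1], [0, 0, 0, 0, 0, 0, -1], [0, 0, 0, 0, 0, 0, -1]]]}}

```text
t: 3.4
eef_pos: [521.3, 57.4, 115.6]
tcp_rot: [3.142, -0.0, -0.187]
ft_force: [-0.7, 0.5, 5.2]
opening: 0.396
grip_force: 29.9
```

Request:
{"api": "arm_command", "payload": {"rows": [[[0, 0, -0.2, 0, 0, 0, -1], [0, 0, -0.45, 0, 0, 0, -1], [0, 0, -0.7, 0, 0, 0, -1], [0, 0.1, -0.72, 0, 0, 0, -1], [0.02, 0.3, -0.72, 0, 0, 0, -1], [0.05, 0.53, -0.72, 0, 0, 0, -1], [0.08, 0.76, -0.72, 0, 0, 0, -1], [0.11, 1, -0.72, 0, 0, 0, -1]]]}}

```text
t: 4.07
eef_pos: [508.8, -94.1, 222.8]
tcp_rot: [-3.141, 0.001, -0.186]
ft_force: [0.4, 0.6, -5.6]
opening: 0.397
grip_force: 30.0
```

Request:
{"api": "arm_command", "payload": {"rows": [[[0.03, 0.23, 0, 0, 0, 0, -1], [0.06, 0.46, 0, 0, 0, 0, -1], [0.09, 0.69, 0, 0, 0, 0, -1], [0.12, 0.9, 0, 0, 0, 0, -1], [0.14, 1, 0, 0, 0, 0, -1]]]}}

```text
t: 4.48
eef_pos: [501.6, -247.5, 222.5]
tcp_rot: [3.141, 0.001, -0.189]
ft_force: [-0.3, -0.0, -4.9]
opening: 0.402
grip_force: 30.0
```

Request:
{"api": "arm_command", "payload": {"rows": [[[0.04, 0.2, 0, 0, 0, 0, -1], [0.078, 0.396, 0, 0, 0, 0, -1], [0.078, 0.396, 0.1, 0, 0, 0, -1], [0.078, 0.396, 0.3, 0, 0, 0, -1], [0.078, 0.396, 0.5, 0, 0, 0, -1], [0.078, 0.396, 0.6, 0, 0, 0, -1], [0.078, 0.396, 0.65, 0, 0, 0, -1], [0.078, 0.396, 0.67, 0, 0, 0, -1], [0.078, 0.396, 0.68, 0, 0, 0, -1], [0.078, 0.396, 0.685, 0, 0, 0, -1]]]}}

```text
t: 5.32
eef_pos: [503.2, -305.0, 121.3]
tcp_rot: [3.141, -0.001, -0.186]
ft_force: [0.3, -0.2, -4.7]
opening: 0.394
grip_force: 30.0
```

Request:
{"api": "arm_command", "payload": {"rows": [[[0, 0, 0.005, 0, 0, 0, -1], [0, 0, 0.01, 0, 0, 0, -1], [0, 0, 0.015, 0, 0, 0, -1], [0, 0, 0.015, 0, 0, 0, -1]]]}}

```text
t: 5.65
eef_pos: [503.2, -305.1, 119.6]
tcp_rot: [3.141, -0.002, -0.186]
ft_force: [-0.7, 0.8, 5.0]
opening: 0.4
grip_force: 30.0
```

Request:
{"api": "arm_command", "payload": {"rows": [[[0, 0, 0, 0, 0, 0, 1], [0, 0, 0, 0, 0, 0, 1], [0, 0, 0, 0, 0, 0, 1], [0, 0, 0, 0, 0, 0, 1], [0, 0, 0, 0, 0, 0, 1], [0, 0, -0.1, 0, 0, 0, 1], [0, 0, -0.3, 0, 0, 0, 1], [0, 0, -0.55, 0, 0, 0, 1], [0, 0, -0.8, 0, 0, 0, 1]]]}}

```text
t: 6.4
eef_pos: [502.5, -304.6, 239.4]
tcp_rot: [-3.141, 0.001, -0.187]
ft_force: [0.7, 0.1, 0.2]
opening: 0.967
grip_force: 0.0
```

Request:
{"api": "arm_command", "payload": {"rows": [[[-0.09, -1, 0, 0, 0, 0, 1], [-0.09, -1, 0, 0, 0, 0, 1], [-0.09, -1, 0, 0, 0, 0, 1], [-0.09, -1, 0, 0, 0, 0, 1]]]}}

```text
t: 6.73
eef_pos: [517.1, -152.0, 238.7]
tcp_rot: [-3.141, -0.0, -0.186]
ft_force: [0.7, -0.2, 0.9]
opening: 1.004
grip_force: 0.0
```

Request:
{"api": "arm_command", "payload": {"rows": [[[-0.09, -1, 0, 0, 0, 0, 1], [-0.09, -1, 0, 0, 0, 0, 1], [-0.09, -1, 0, 0, 0, 0, 1], [-0.09, -1, 0, 0, 0, 0, 1]]]}}

```text
t: 7.07
eef_pos: [531.7, -1.9, 238.5]
tcp_rot: [-3.141, -0.0, -0.185]
ft_force: [-0.3, -0.9, 1.0]
opening: 0.997
grip_force: 0.0
```

Request:
{"api": "arm_command", "payload": {"rows": [[[-0.09, -0.29, 0, 0, 0, -0.01, 1], [-0.09, -0.29, 0, 0, 0, -0.01, 1], [-0.09, -0.29, 0, 0, 0, -0.01, 1], [-0.09, -0.29, 0, 0, 0, -0.01, 1]]]}}

```text
t: 7.4
eef_pos: [526.8, 40.1, 238.4]
tcp_rot: [3.141, -0.0, -0.123]
ft_force: [-1.0, 0.3, 0.2]
opening: 1.001
grip_force: 0.0
```

```bash
python3 - <<'E'
from m import *
s=state();print(s["t"],s["eef_pos"],s["tcp_rot"],s["joints"])
I,d,W=cloud("wrist");np.savez("c2.npz",I=I,W=W);T,_,WT=cloud("top")
h=cv2.cvtColor(I,cv2.COLOR_RGB2HSV);X,Y,Z=W[...,0],W[...,1],W[...,2]
nr=(X>540)&(X<640)&(Y>-80)&(Y<120)
top=nr&(Z>84)&(Z<93)&(Y>30)
rect(W,top,"dialbar");rect(W,top&(h[...,2]>140),"pointer")
rect(W,nr&(Z>93)&(Z<106)&(Y<20),"shackle")
rect(W,nr&(Z>50)&(Z<59),"casetop")
rect(W,nr&(Z>50)&(Z<59)&((h[...,0]<10)|(h[...,0]>172))&(h[...,1]>150),"redmark")
X,Y,Z=WT[...,0],WT[...,1],WT[...,2]
t=(Y<-200)&(Y>-420)&(X>380)&(X<620)
rect(WT,t&(Z>133)&(Z<147),"seal shoulder");rect(WT,t&(Z>155),"knob")
c=cv2.resize(I[20:180,120:360],(720,480));t=cv2.resize(T[200:310,330:430],(400,440))
save(c,"pics/w2.png");save(t,"pics/t2.png")
E
```

```text
7.4 [526.81123678  40.13873635 238.40141204] [ 3.14129008e+00 -1.81964972e-04 -1.23202994e-01] [-4.88592907e-02  3.48478556e-01  1.78825729e+00 -3.73527128e-04
  1.00469785e+00  1.64534037e+00]
dialbar 732 med [595.8  66.8  88.8] rect [595.6  66.8] [42.5 12.1] 61.88
pointer 141 med [600.8  76.   89.4] rect [600.7  75.9] [21.5  4.5] 61.36
shackle 788 med [586.5 -17.3  98.9] rect [585.6 -17.8] [10.5 48.9] 83.56
casetop 7274 med [590.8  19.8  55.4] rect [590.8  26.9] [140.4  62.9] 82.93
redmark 55 med [622.3  63.4  56.5] rect [622.2  63.3] [3.9 8.8] 81.57
seal shoulder 126 med [ 500.2 -291.6  144. ] rect [ 501.3 -304.3] [38.2 39. ] 78.5
knob 109 med [ 501.  -301.5  165.7] rect [ 499.7 -301.5] [25.  27.1] 81.52
```

View pics/w2.png

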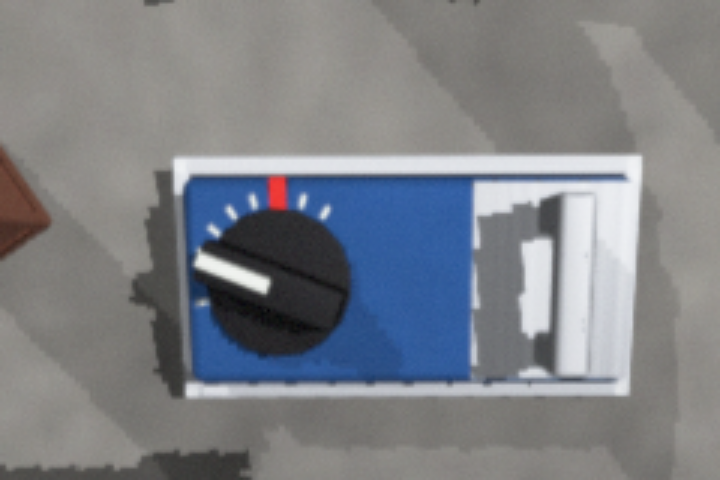

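Pointer and bar at (235,270) in the crop lie at 61.7° in the world frame; the red mark is at -7°, so the dial stands at 0.6 and needs +1.2 rad clockwise. The seal's shoulder is now at 144 mm, so it stands upright on the tray floor. I also check that the gripper body clears the neighbouring look-alike seal.

Request:
{"api": "arm_command", "payload": {"rows": [[[0.433, -0.233, 0, 0, 0, -0.191, -0.1], [0.433, -0.233, 0, 0, 0, -0.191, -0.1], [0.433, -0.233, 0, 0, 0, -0.191, -0.1], [0.433, -0.233, 0, 0, 0, -0.191, -0.1], [0.433, -0.233, 0, 0, 0, -0.191, -0.1], [0.433, -0.233, 0, 0, 0, -0.191, -0.1], [0.433, -0.233, 0, 0, 0, -0.191, -0.1], [0.433, -0.233, 0, 0, 0, -0.191, -0.1], [0.433, -0.233, 0, 0, 0, -0.191, -0.1], [0.433, -0.233, 0, 0, 0, -0.191, -0.1]]]}}

```text
t: 8.33
eef_pos: [595.8, 65.2, 238.2]
tcp_rot: [-3.142, 0.0, 1.081]
ft_force: [-0.9, -0.8, 0.9]
opening: 0.454
grip_force: 0.0
```

```bash
python3 - <<'E'
from m import *
for f in("c1.npz","c2.npz"):
    z=np.load(f);W=z["W"];X,Y,Z=W[...,0],W[...,1],W[...,2]
    n=(X>590)&(X<690)&(Y>130)&(Y<230);rect(W,n&(Z>145),"knob");rect(W,n&(Z>134)&(Z<143),"sh")
s=state();print(s["eef_pos"],s["tcp_rot"],s["joints"])
E
```

```text
knob 2194 med [632.3 168.7 154.1] rect [633.9 172.8] [29.8 33.4] 75.35
sh 1374 med [628.8 162.9 139.7] rect [634.4 174.4] [38.6 38.4] 25.22
knob 2179 med [633.2 169.  155.2] rect [634.1 173.1] [30.6 33.3] 78.97
sh 1300 med [629.8 162.9 139.7] rect [634.4 174.5] [38.6 38.4] 25.04
[595.78286397  65.18062017 238.22509843] [-3.14155826e+00  2.24952301e-04  1.08072075e+00] [-1.13003015e-03  4.49632219e-01  1.61827718e+00 -2.07545812e-04
  1.07381929e+00  4.89044512e-01]
```

```bash
python3 - <<'E'
from m import *
z=np.load("c2.npz");W=z["W"].reshape(-1,3)
n=W[(W[:,0]>590)&(W[:,0]<690)&(W[:,1]>130)&(W[:,1]<230)]
for a in(143,147,150,154,158,161):
    p=n[(n[:,2]>a)&(n[:,2]<a+4)]
    print(a,[ (o,round(np.percentile(min_,1),1)) for o in(0,-8) for min_ in [np.min([ (lambda q:np.hypot(np.maximum(abs(q[:,0])-37.5,0),np.maximum(abs(q[:,1])-90,0)))((p[:,:2]-[595.6,66.8])@np.array([[np.cos(t),-np.sin(t)],[np.sin(t),np.cos(t)]])-[o,0]) for t in np.radians(np.arange(-9,62,1))],0)]],len(p),(p.max(0)-p.min(0)).round(1))
E
```

```text
143 [(0, np.float64(0.5)), (-8, np.float64(3.4))] 288 [33.4 32.2  4. ]
147 [(0, np.float64(1.3)), (-8, np.float64(4.1))] 646 [32.9 31.4  3.9]
150 [(0, np.float64(4.4)), (-8, np.float64(7.2))] 224 [26.8 23.2  3.9]
154 [(0, np.float64(5.9)), (-8, np.float64(8.7))] 187 [22.6 22.8  3.9]
158 [(0, np.float64(6.7)), (-8, np.float64(9.5))] 394 [21.4 21.8  4. ]
161 [(0, np.float64(8.4)), (-8, np.float64(11.2))] 452 [18.8 18.3  3.9]
```

Request:
{"api": "arm_command", "payload": {"rows": [[[-0.044, -0.007, 0.1, 0, 0, 0, -0.1], [-0.044, -0.007, 0.35, 0, 0, 0, -0.1], [-0.044, -0.007, 0.6, 0, 0, 0, -0.1], [-0.044, -0.007, 0.85, 0, 0, 0, -0.1], [-0.044, -0.007, 0.96, 0, 0, 0, -0.1], [-0.044, -0.007, 0.981, 0, 0, 0, -0.1], [-0.044, -0.007, 0.981, 0, 0, 0, -0.1], [-0.044, -0.007, 0.981, 0, 0, 0, -1], [-0.044, -0.007, 0.981, 0, 0, 0, -1], [-0.044, -0.007, 0.981, 0, 0, 0, -1]]]}}

```text
t: 9.17
eef_pos: [592.2, 61.3, 92.8]
tcp_rot: [3.139, -0.001, 1.076]
ft_force: [0.5, -0.3, -0.9]
opening: 0.295
grip_force: 0.0
```

Request:
{"api": "arm_command", "payload": {"rows": [[[0, 0, 0, 0, 0, 0, -1], [0, 0, 0, 0, 0, 0, -1], [0, 0, 0, 0, 0, 0, -1], [0, 0, 0, 0, 0, 0, -1], [0, 0, 0, 0, 0, 0, -1]]]}}

```text
t: 9.58
eef_pos: [591.9, 61.6, 91.8]
tcp_rot: [3.14, -0.0, 1.076]
ft_force: [0.6, -0.9, 6.0]
opening: 0.123
grip_force: 30.0
```

Request:
{"api": "arm_command", "payload": {"rows": [[[0, -0.005, 0, 0, 0, 0.019, -1], [0.001, -0.01, 0, 0, 0, 0.038, -1], [0.003, -0.015, 0, 0, 0, 0.057, -1], [0.005, -0.02, 0, 0, 0, 0.076, -1], [0.008, -0.024, 0, 0, 0, 0.095, -1]]]}}

```text
t: 10.0
eef_pos: [589.7, 64.0, 91.8]
tcp_rot: [3.14, -0.002, 0.475]
ft_force: [2.7, -3.3, 6.7]
opening: 0.125
grip_force: 30.0
```

Request:
{"api": "arm_command", "payload": {"rows": [[[0, -0.005, 0, 0, 0, 0.019, -1], [0.001, -0.01, 0, 0, 0, 0.038, -1], [0.003, -0.015, 0, 0, 0, 0.057, -1], [0.005, -0.02, 0, 0, 0, 0.076, -1], [0.008, -0.024, 0, 0, 0, 0.096, -1], [0.008, -0.024, 0, 0, 0, 0.096, -1], [0.008, -0.024, 0, 0, 0, 0.096, -1]]]}}

```text
t: 10.58
eef_pos: [588.9, 67.7, 91.8]
tcp_rot: [3.141, -0.002, -0.124]
ft_force: [1.6, -3.1, 5.4]
opening: 0.124
grip_force: 30.0
```

Request:
{"api": "arm_command", "payload": {"rows": [[[0, 0, 0, 0, 0, 0, 0], [0, 0, 0, 0, 0, 0, 0], [0, 0, 0, 0, 0, 0, 0], [0, 0, 0, 0, 0, 0, 0], [0, 0, -0.2, 0, 0, 0, 0], [0, 0, -0.45, 0, 0, 0, 0], [-0.1, 0, -0.7, 0, 0, 0, 0], [-0.25, 0.05, -0.95, 0, 0, 0, 0], [-0.42, 0.1, -0.98, 0, 0, 0, 0], [-0.42, 0.1, -0.98, 0, 0, 0, 0]]]}}

```text
t: 11.42
eef_pos: [520.9, 60.8, 240.9]
tcp_rot: [-3.141, -0.002, -0.123]
ft_force: [0.8, 0.6, -0.4]
opening: 0.502
grip_force: 0.0
```

```bash
python3 - <<'E'
from m import *
s=state();print(s["t"],s["eef_pos"],s["tcp_rot"],s["joints"])
I,d,W=cloud("wrist");T,_,WT=cloud("top")
h=cv2.cvtColor(I,cv2.COLOR_RGB2HSV);X,Y,Z=W[...,0],W[...,1],W[...,2]
nr=(X>540)&(X<640)&(Y>-80)&(Y<120)
top=nr&(Z>84)&(Z<93)&(Y>30)
rect(W,top,"dialbar");rect(W,top&(h[...,2]>140),"pointer")
rect(W,nr&(Z>93)&(Z<106)&(Y<20),"shackle")
rect(W,nr&(Z>50)&(Z<59),"casetop")
c=cv2.resize(I[20:180,120:360],(720,480));save(c,"pics/w3.png");save(np.vstack([T[100:320,100:440]]),"pics/t3.png")
E
```

```text
11.4167 [520.94029158  60.84288409 240.8553514 ] [-3.14144842e+00 -2.36018042e-03 -1.23245149e-01] [-9.65291788e-03  3.39463146e-01  1.79520763e+00 -1.47187797e-04
  1.00456057e+00  1.68446720e+00]
dialbar 716 med [596.2  66.4  88.7] rect [596.   66.4] [11.3 42. ] 82.04
pointer 159 med [606.4  65.   89.2] rect [606.4  65. ] [ 4.4 21. ] 82.37
shackle 820 med [585.3 -17.1  98.9] rect [584.3 -17.8] [10.6 49.6] 81.96
casetop 7300 med [589.9  20.6  55.4] rect [590.1  26.7] [140.3  64.2] 82.27
```

View pics/w3.png

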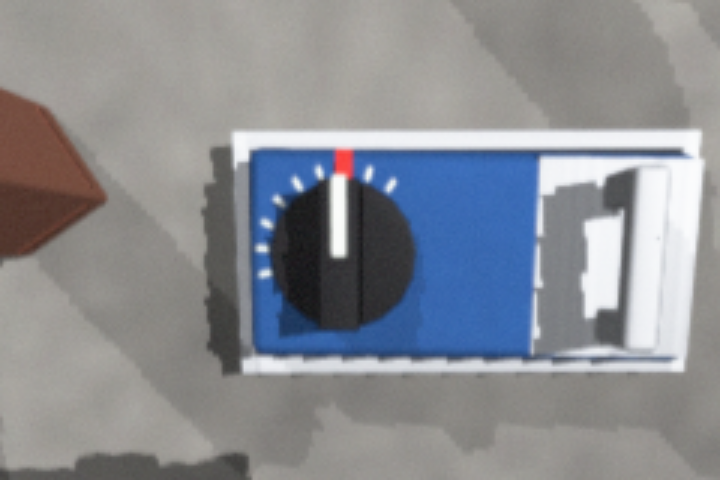

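View pics/t3.png

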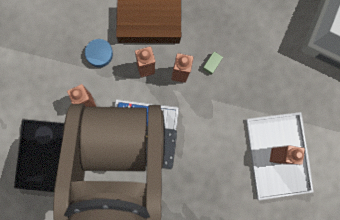

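The pointer in the crop at (338,215) is on the red mark, and the seal stands in the tray. Next is the shackle.

Request:
{"api": "arm_command", "payload": {"rows": [[[0.24, 0.23, 0, 0, 0, 0.001, 0], [0.488, 0.465, 0, 0, 0, 0.001, 0], [0.488, 0.465, 0, 0, 0, 0.001, 0], [0.488, 0.465, 0.1, 0, 0, 0.001, 0], [0.488, 0.465, 0.35, 0, 0, 0.001, 0], [0.488, 0.465, 0.6, 0, 0, 0.001, 0], [0.488, 0.465, 0.85, 0, 0, 0.001, 0], [0.488, 0.465, 0.97, 0, 0, 0.001, 0], [0.488, 0.465, 1, 0, 0, 0.001, 0], [0.488, 0.465, 1, 0, 0, 0.001, 0]]]}}

```text
t: 12.35
eef_pos: [587.8, -17.3, 86.2]
tcp_rot: [3.142, 0.003, -0.13]
ft_force: [-0.7, 0.2, 0.1]
opening: 0.499
grip_force: 0.0
```

Request:
{"api": "arm_command", "payload": {"rows": [[[0, 0, 0, 0, 0, 0, -1], [0, 0, 0, 0, 0, 0, -1], [0, 0, 0, 0, 0, 0, -1], [0, 0, 0, 0, 0, 0, -1], [0, 0, 0, 0, 0, 0, -1], [0, 0, 0, 0, 0, 0, -1], [0, 0, 0, 0, 0, 0, -1], [0, 0, 0, 0, 0, 0, -1]]]}}

```text
t: 13.02
eef_pos: [588.1, -17.4, 88.7]
tcp_rot: [3.141, -0.001, -0.13]
ft_force: [-1.3, -0.3, 5.1]
opening: 0.103
grip_force: 30.0
```

Request:
{"api": "arm_command", "payload": {"rows": [[[0, 0, -0.03, 0, 0, 0, -1], [0, 0, -0.06, 0, 0, 0, -1], [0, 0, -0.09, 0, 0, 0, -1], [0, 0, -0.12, 0, 0, 0, -1], [0, 0, -0.15, 0, 0, 0, -1], [0, 0, -0.15, 0, 0, 0, -1], [0, 0, -0.15, 0, 0, 0, -1]]]}}

```text
t: 13.6
eef_pos: [588.1, -17.4, 111.2]
tcp_rot: [3.141, -0.001, -0.13]
ft_force: [0.3, -0.8, 0.5]
opening: 0.105
grip_force: 30.0
```

Request:
{"api": "arm_command", "payload": {"rows": [[[0, 0, -0.02, 0, 0, 0, -1], [0, 0, -0.04, 0, 0, 0, -1], [0, 0, -0.06, 0, 0, 0, -1], [0, 0, -0.08, 0, 0, 0, -1], [0, 0, -0.1, 0, 0, 0, -1], [0, 0, -0.13, 0, 0, 0, -1], [0, 0, -0.16, 0, 0, 0, -1], [0, 0, -0.2, 0, 0, 0, -1], [0, 0, -0.2, 0, 0, 0, -1], [0, 0, -0.2, 0, 0, 0, -1]]]}}

```text
t: 14.43
eef_pos: [588.1, -17.3, 141.2]
tcp_rot: [3.142, -0.001, -0.13]
ft_force: [-0.9, 0.5, -5.5]
opening: 0.108
grip_force: 30.0
```

```bash
python3 - <<'E'
from m import *
s=state();print(s["t"],s["eef_pos"],s["ft_force"],s["moment"])
I,d,W=cloud("wrist");b=cloud("scene")
X,Y,Z=W[...,0],W[...,1],W[...,2]
h=cv2.cvtColor(I,cv2.COLOR_RGB2HSV);m=(h[...,0]>100)&(h[...,0]<125)&(h[...,1]>130)&(Z>50)&(Z<140)&(X>530)&(X<650)&(Y<110)
p=W[m];A=np.c_[p[:,:2]-[590,27],np.ones(len(p))];k=np.linalg.lstsq(A,p[:,2],rcond=None)[0];print(len(p),k,(p[:,2]-A@k).std())
save(cv2.resize(b[0][110:260,170:370],(800,600)),"pics/s4.png")
E
```

```text
14.4333 [588.06860274 -17.32187625 141.17916579] [-0.89165811  0.522715   -5.47140629] [-0.1683549   0.08517992  0.01677988]
8425 [-2.15626070e-01  5.49194506e-02  8.18001038e+01] 7.148991218237573
```

View pics/s4.png

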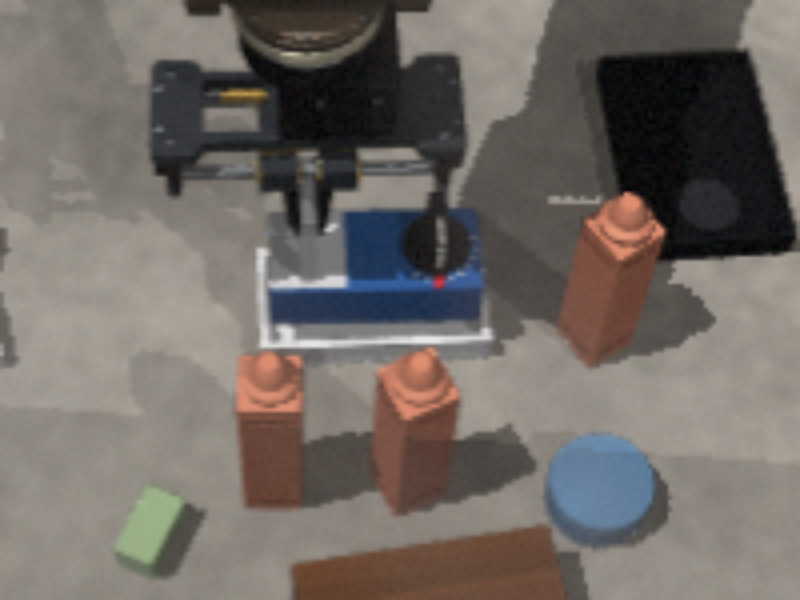

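The lock is out of the cradle, open and hanging from the gripper, and it looks level. I lift it higher.

Request:
{"api": "arm_command", "payload": {"rows": [[[0, 0, -0.04, 0, 0, 0, -1], [0, 0, -0.1, 0, 0, 0, -1], [0, 0, -0.2, 0, 0, 0, -1], [0, 0, -0.32, 0, 0, 0, -1], [0, 0, -0.44, 0, 0, 0, -1], [0, 0, -0.56, 0, 0, 0, -1], [0, 0, -0.68, 0, 0, 0, -1], [0, 0, -0.78, 0, 0, 0, -1], [0, 0, -0.85, 0, 0, 0, -1], [0, 0, -0.88, 0, 0, 0, -1]]]}}

```text
t: 15.37
eef_pos: [588.2, -17.3, 274.8]
tcp_rot: [3.141, -0.003, -0.13]
ft_force: [-0.1, -1.2, -5.8]
opening: 0.104
grip_force: 30.0
```

Request:
{"api": "arm_command", "payload": {"rows": [[[0, 0, 0, 0, 0, 0, -1], [0, 0, 0, 0, 0, 0, -1], [0, 0, 0, 0, 0, 0, -1], [0, 0, 0, 0, 0, 0, -1], [0, 0, 0, 0, 0, 0, -1], [0, 0, 0, 0, 0, 0, -1], [0, 0, 0, 0, 0, 0, -1], [0, 0, 0, 0, 0, 0, -1]]]}}

```text
t: 16.03
eef_pos: [587.9, -17.3, 272.6]
tcp_rot: [3.142, 0.0, -0.13]
ft_force: [-0.4, -1.1, -4.7]
opening: 0.101
grip_force: 30.0
```

```bash
python3 - <<'E'
from m import *
for i in range(2):
    s=state();print(s["t"],s["eef_pos"],s["ft_force"],s["opening"])
    I,d,W=cloud("wrist")
    X,Y,Z=W[...,0],W[...,1],W[...,2]
    h=cv2.cvtColor(I,cv2.COLOR_RGB2HSV);m=(h[...,0]>100)&(h[...,0]<125)&(h[...,1]>130)&(Z>205)&(Z<240)&(X>530)&(X<650)&(Y<110)
    p=W[m]
    for _ in range(4):
        A=np.c_[p[:,:2]-[590,27],np.ones(len(p))];k=np.linalg.lstsq(A,p[:,2],rcond=None)[0];r=abs(p[:,2]-A@k);p=p[r<max(3*np.median(r),1)]
    print(len(p),k,r.std(),"tilt deg",np.degrees(k[:2]))
T,_,WT=cloud("top");X,Y,Z=WT[...,0],WT[...,1],WT[...,2]
t=(Y<-200)&(Y>-420)&(X>380)&(X<620)
rect(WT,t&(Z>133)&(Z<147),"seal shoulder")
S=cloud("scene")[0];save(S,"pics/s5.png")
E
```

```text
16.0333 [587.9142075  -17.30984425 272.56534275] [-0.44413901 -1.14011931 -4.65494278] 0.10112034168584905
5739 [-1.20351310e-02 -7.98998967e-03  2.13621217e+02] 0.34449465089918896 tilt deg [-0.68956221 -0.45779269]
16.0833 [587.95052281 -17.30802263 272.62314057] [-0.51244806  0.40124746 -4.55483535] 0.10467442405781317
5841 [-1.17784047e-02 -7.50546955e-03  2.13659714e+02] 0.3495624084220835 tilt deg [-0.67485288 -0.43003173]
seal shoulder 118 med [ 498.  -292.2  144.2] rect [ 501.4 -304.5] [38.4 38.8] 77.85
```

View pics/s5.png

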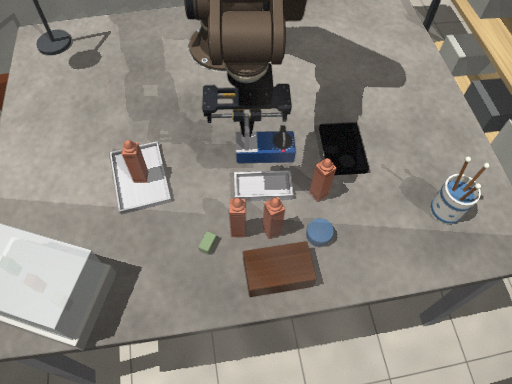

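The lock hangs level with its underside at about 169 mm, and the shackle is out by the full 25 mm. The seal at (135,160) stands in the tray, and everything else is where it was.

```bash
python3 -c "
from cell import *
print(job_done())"
```

```text
the job is handed in; nothing more can be done
None
```

The job is handed in at about 16 s of the 58 s: the seal stands upright in the tray, the dial is at the red mark, and the opened lock is held still by its shackle with its underside about 169 mm above the countertop.

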